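# Free a power module from its toggle clamp and load it into the test tray

### The arm

A 7-joint arm with a two-finger parallel gripper is mounted at the origin on the work surface. World frame = base frame: x ahead of the robot, y to its left, z up, the work surface at z = 0. Lengths are in mm, angles in rad, forces in N, time in s.
With the tool pointing down it reaches from about 350 to 900 mm from the base axis. Payload 8.1 kg.
Tool frame: the origin (TCP) lies between the finger pads; the fingertips stand 19 mm ahead of it and the grasp point (between the pads) is the TCP (arm.tcp_to_tips is the distance from the TCP to the fingertips, in mm); z points along the fingers, y is the direction in which the jaws open and shut (so a half turn about z gives the same grasp; the last joint's range is limited). The gripper opens to 85 mm and grips with 20 to 120 N. Pads are 22 mm wide; open, the fingers measure 114 mm over their backs; the gripper's body (76 mm by 85 mm) begins 54 mm behind the grasp point. The pads swing forward as they close: fully open they stand 13 mm farther back than shut.
Start: joints at [-1.368, 0.434, 0.025, 1.573, -0.012, 1.134, -0.075], TCP at [188.187, 596.008, 250.323] pointing down, gripper open.
Joint ranges: [-2.62, 2.62], [-0.44, 2.09], [-1.27, 1.32], [0.08, 2.57], [-1.32, 4.46], [0.12, 2], [-2.74, 2.74]. Speed limits (rad/s): [2.22, 2.22, 3.01, 3.01, 3.14, 3.14, 3.14].

### API

Orientations are given as a rotation vector (axis times angle).
In Python, from workcell import arm, claw, kinematics, eyes, job gives the robot as it stands. Calls block until the motion is done:
- arm.movep(position, orientation): joint-space move of the TCP to a pose.
- arm.servo_line(position, ori=None, max_speed=150, threshold=None): straight line of the TCP; ori=None keeps the orientation; max_speed is the mean speed in mm/s. With threshold (N) it stops when the force on the tool has changed by that much, and returns True; else False.
- arm.set_joints(angles): joint-space move.
- claw.grip(opening): opening from 0.0 (shut) to 1.0 (fully open); the grip force is fixed at half the most; returns when the fingers have stopped.
- arm.dwell(seconds).
- kinematics.inverse_kinematics(position, orientation): joint angles nearest the present ones, or None.
- arm.get_state(): the state.
- eyes.capture(name): name is "scene" or "top" or "wrist"; returns the picture (480x640x3 uint8, red, green, blue); there is no depth.
- eyes.camera_info(name): a dict with "fx", "fy", "cx", "cy" (pixels), "R" (3x3) and "t" (3): a world point X has camera coordinates R X + t; the wrist camera has in their place "T_tool_cam" (4x4, takes a point from camera to tool coordinates, whose origin is the TCP and whose axes are the flange's). Camera axes: x right, y down, z forward; pixel columns grow to the right and rows downward; lengths in mm; the calibration is good to about 2 mm. A picture is of the moment at which its call begins: read the wrist's pose just before it. camera_info takes no time and is no camera call.
A pose or a line that the arm cannot do raises arm.PlanningError and nothing moves.
- job.close_job(): hands the job in, once; it reports no verdict.
Trained networks look in the newest picture that a camera, given by its name, has taken for a name from the list of things; names that differ only in an ending like _2 or _b are one class to them, and where a whole thing is asked for, a point or a joint stands for the part that bears it (a point fixed in the world has none). Each returns a list of dicts, best first, with "score" (0 to 1); they miss things now and then, are a little off and sometimes report something else, mostly with a low value. They report only what shows in the picture. A call takes as long as a camera call. They do not tell look-alikes from the thing itself.
- eyes.recognise(camera, name): "bbox" ([left, top, right, bottom] in pixels, round what is visible of it).
- eyes.regions_of(camera, name): "pixels" (480x640 bool, what is visible of it) and "bbox" ([left, top, right, bottom] in pixels, round what is visible of it).
- eyes.place_of(camera, name): "at" ([column, row] in pixels: a listed point, or the origin of a listed thing).
The state is a dict: "time_s": time; "joints": joint angles; "dq": joint speeds; "joint_torque": joint torques, N m; "tool_pos": TCP position; "ee_rot": TCP orientation; "contact_force": force on the tool from outside, world axes, zero at the start; "moment": the same for the moment, N m; "grip_width": opening from 0.0 (shut) to 1.0 (fully open).
Only numpy, scipy, OpenCV 4.12 (cv2) and the standard library are available. Lean on these libraries where they do the work, as an engineer would, in place of code of your own. Each camera call takes 0.05 s, during which the arm holds its last target.

### The job

Swing the red handle of the toggle clamp back until its arm flips up past centre and stays open, lift the silver power module out of the fixture and load it into the free bay of the grey tray: standing on the tray floor squarely over the blue patch, its green terminal strip on the side of the tray's green-striped wall, like the two modules already there. The fixture lets you grip it only by its two ends and the tray only by its two long sides, so set it down upright somewhere clear on the table and take it again the other way. Leave the clamp open, do not drop or tip the module, and leave everything else where it is.

Things in the scene. Friction and masses are not known exactly. Their poses are not given: they have to be found in the camera images.
- unit: workpiece: silver box-shaped power module 64 x 48 x 54 mm (x, y, z), 0.28 to 0.56 kg; origin at the centre of its underside. Flat on its top: green terminal strip along the +x end, yellow label at the -x end; vent slots on the long (+-y) sides. Starts in the fixture's nest, clamped from above, axes within 2 degrees and centre within 2.5 mm of the fixture's
- unit_terminals (a point): middle of the module's green terminal strip, on its top face 25 mm to +x of the centre, 54 mm above the underside
- fixture: fixed steel fixture; origin at table level under the nest's centre. Base plate x +-55, y -50 to 115, top at 15 mm, where the module stands (its top at 69). Blue cheeks at y = +-26 to +-34, x +-30, up to z 67, cover the module's long sides; its ends (+-x) are free but for stops 4 mm high at x +-34 to +-40. On the +y side two plates (x +-13 to +-19, y 68 to 102, up to z 95) carry the clamp
- clamp_hinge (a point): hinge of the toggle clamp, fixed, in the fixture's frame at x 0, y 85, z 83 mm; its axis runs along the fixture's x
- clamp_grip (a point): point on the axis of the clamp's round red handle, 60 mm from the hinge. Handle: 18 mm diameter from 28 to 90 mm from the hinge, straight up when closed. Arm and handle are one rigid bell crank at 90 degrees: the closed arm (18 mm wide, 12 thick) lies level from the hinge 95 mm towards the fixture's -y, over the cheek, and bears on the module's top with a rubber pad
- clamp (a joint): clamp angle (rad): 0 closed; grows as the arm rises and the handle swings back to the fixture's +y, away from the module; stop at 1.75. Over-centre spring: resists with some 5 N at mid-handle at 0, less up to the centre at about 0.9, beyond which it snaps open by itself. Open, the arm points up (178 mm high) and the handle level backwards (up to z 93, reaching y 174 mm)
- tray: fixed grey plastic tray, a channel open at the top; origin at table level under its centre. 86 mm across (x), 292 mm long (y), floor 4 mm thick; walls on its +-x sides 6 mm thick, 74 mm apart inside, 62 mm high (higher than a module in it); end lips only 16 mm high. Three bays along y at -92, 0 and 92 mm; a green stripe runs along the top of the +x wall
- bay_pad: blue patch 70 x 48 mm (x, y) marking the free bay, flat on the tray floor; origin at its centre, at the floor's level; axes parallel to the tray's. It may be any of the three bays. A neighbour standing in the next bay leaves 44 mm beside a module centred here
- neighbour_a: dark module with a red label, same size and axes as the workpiece, standing in one of the tray's bays, terminals to the tray's +x; leave it alone
- neighbour_b: a second dark module with a red label, same as the other, in another bay; leave it alone
- supply: bystander: perforated aluminium power supply lying flat, 98 x 160 x 40 mm, origin at the centre of its underside
- mug: bystander: white mug, 76 mm diameter, 90 mm high, handle towards its +y; origin at the centre of its underside
- jar: bystander: small jar, 44 mm diameter, 55 mm high; origin at the centre of its underside
- screwdriver: bystander: yellow screwdriver lying along its x axis, 170 mm long, up to 30 mm thick, origin near its middle
- probe: bystander: black test probe lying along its x axis, from -57 to 78 mm, 14 mm thick, origin under it
- parts_bin: bystander: small blue open bin with capacitors, 90 x 120 x 45 mm, origin at the centre of its underside
There are look-alikes about, which are no part of the job. What is shaped like the unit but purple or turquoise is not meant.

How it is judged:
By the outcome, as a careful person would: the job done as asked, in the order asked, and still so for the second after the job is handed in, with the robot touching nothing.
It also fails if it takes over 72 s, if anything falls off the work surface, if the arm or the gripper's body presses on something with over 40 N, if the wrist force passes 120 N, or if a joint passes its speed limit or range.

## Working session

There is one attempt and no reset: what is moved stays moved. The work goes in short steps, each a Python script; the robot and the scene stay as the last script left them, time stands still between calls to the robot, and variables do not carry over. Pictures are saved under pics/ and viewed, and the job is handed in when it is done.

```bash
ls; mkdir -p pics; python3 - <<'E'
from workcell import arm, claw, kinematics, eyes, job
import cv2, numpy as np
for n in ["scene","top","wrist"]:
    im=eyes.capture(n); cv2.imwrite(f"pics/{n}0.png",im[:,:,::-1])
    i=eyes.camera_info(n); print(n,{k:np.round(v,3).tolist() for k,v in i.items()})
    if n!="wrist":
        for t in ["unit","unit_terminals","fixture","clamp_hinge","clamp_grip","tray","bay_pad","neighbour_a","mug","jar","supply","screwdriver","probe","parts_bin"]:
            r=eyes.place_of(n,t); print(t,[(np.round(q["at"]).tolist(),round(q["score"],2)) for q in r])
s=arm.get_state(); print(s["time_s"],s["ee_rot"],s["grip_width"])
E
```

```text
pics
scene {'fx': 489.718, 'fy': 489.718, 'cx': 317.525, 'cy': 242.503, 'R': [[-0.379, 0.925, -0.018], [0.571, 0.219, -0.792], [-0.728, -0.31, -0.611]], 't': [261.498, -215.179, 1610.356]}
unit [([316.0, 307.0], 0.77), ([267.0, 224.0], 0.68), ([251.0, 273.0], 0.59)]
unit_terminals [([331.0, 290.0], 0.94), ([260.0, 210.0], 0.83), ([259.0, 258.0], 0.61)]
fixture []
clamp_hinge [([258.0, 228.0], 0.84)]
clamp_grip [([252.0, 213.0], 0.59)]
tray [([425.0, 299.0], 0.94)]
bay_pad []
neighbour_a [([465.0, 303.0], 0.73), ([390.0, 292.0], 0.59)]
mug [([344.0, 358.0], 0.74)]
jar [([411.0, 246.0], 0.73)]
supply [([242.0, 321.0], 0.71)]
screwdriver [([350.0, 246.0], 0.65)]
probe [([159.0, 247.0], 0.63)]
parts_bin [([503.0, 269.0], 0.62), ([255.0, 214.0], 0.22)]
top {'fx': 541.283, 'fy': 541.283, 'cx': 318.516, 'cy': 240.994, 'R': [[-0.015, -1.0, -0.018], [-0.988, 0.017, -0.155], [0.156, 0.016, -0.988]], 't': [-24.182, 560.83, 1384.219]}
unit [([384.0, 220.0], 0.72), ([418.0, 306.0], 0.59), ([313.0, 210.0], 0.57)]
unit_terminals [([373.0, 219.0], 0.89), ([418.0, 299.0], 0.89), ([304.0, 218.0], 0.77), ([401.0, 242.0], 0.2)]
fixture [([382.0, 221.0], 0.65)]
clamp_hinge [([397.0, 246.0], 0.76), ([490.0, 228.0], 0.27)]
clamp_grip [([399.0, 241.0], 0.67), ([166.0, 325.0], 0.49), ([228.0, 254.0], 0.25)]
tray [([227.0, 257.0], 0.84)]
bay_pad [([225.0, 256.0], 0.64), ([188.0, 265.0], 0.59)]
neighbour_a [([192.0, 263.0], 0.96), ([258.0, 250.0], 0.72)]
mug [([271.0, 173.0], 0.92), ([260.0, 247.0], 0.28)]
jar [([258.0, 324.0], 0.55)]
supply [([362.0, 175.0], 0.9)]
screwdriver [([317.0, 305.0], 0.6)]
probe [([493.0, 227.0], 0.81)]
parts_bin [([166.0, 326.0], 0.73)]
wrist {'fx': 331.508, 'fy': 331.508, 'cx': 318.423, 'cy': 241.11, 'T_tool_cam': [[0.001, -0.95, -0.311, 80.027], [1.0, 0.001, -0.001, -0.264], [0.001, -0.311, 0.95, -123.333], [0.0, 0.0, 0.0, 1.0]]}
1.55 [4.78672563e-01 3.10488456e+00 3.42222961e-06] 1.0051658392369884
```

View pics/scene0.png

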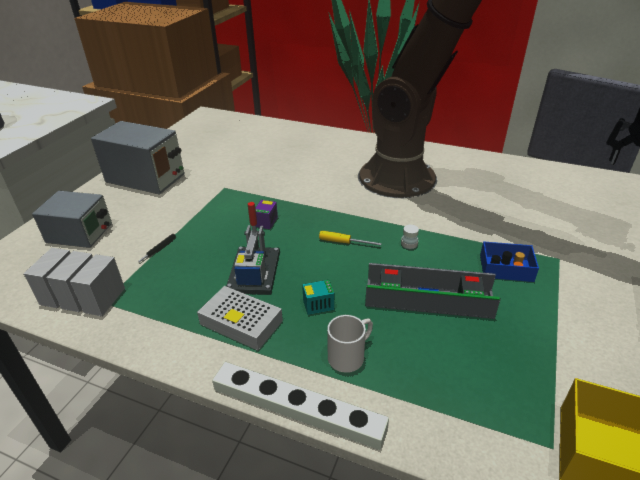

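View pics/top0.png

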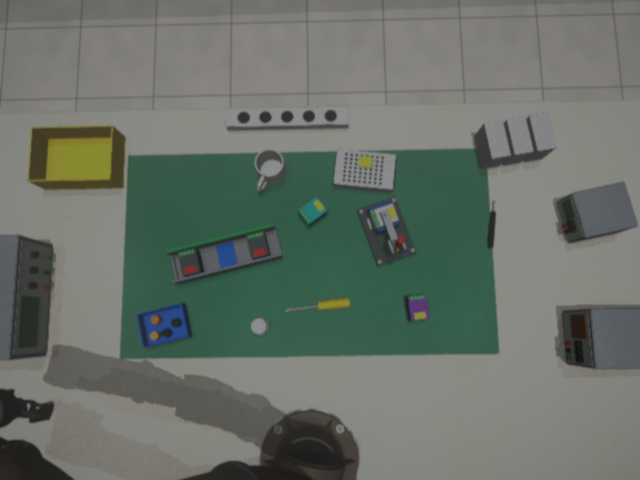

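View pics/wrist0.png

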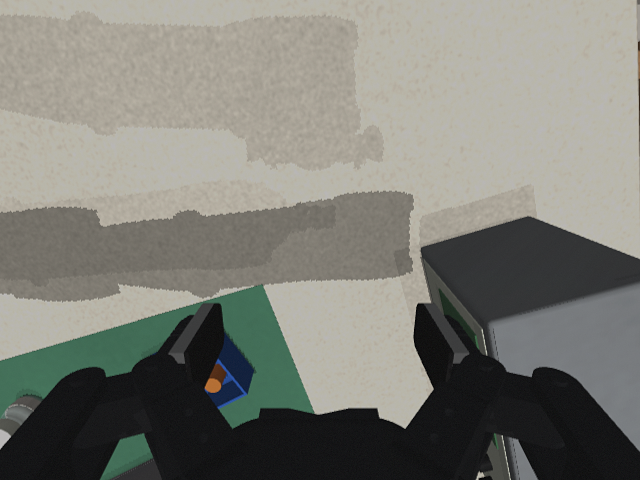

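```bash
python3 - <<'E'
import cv2
a=cv2.imread('pics/top0.png')
cv2.imwrite('pics/top0c.png',cv2.resize(a[150:350,140:520],None,fx=2.1,fy=2.1,interpolation=cv2.INTER_CUBIC))
a=cv2.imread('pics/scene0.png')
cv2.imwrite('pics/scene0c.png',cv2.resize(a[170:390,220:520],None,fx=2.6,fy=2.6,interpolation=cv2.INTER_CUBIC))
E
```

```text
(no output)
```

View pics/top0c.png

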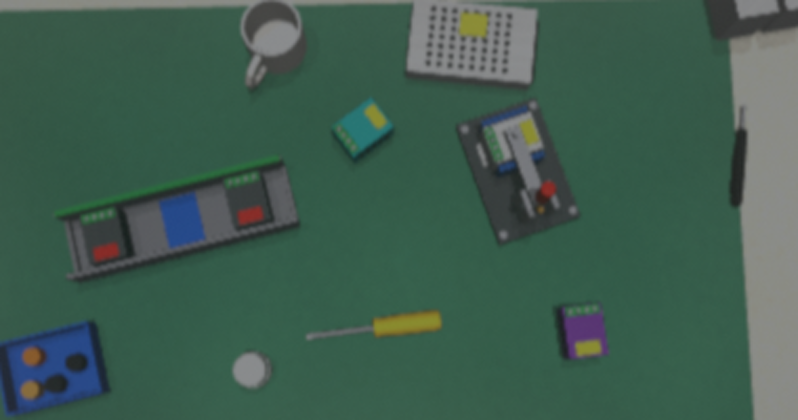

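View pics/scene0c.png

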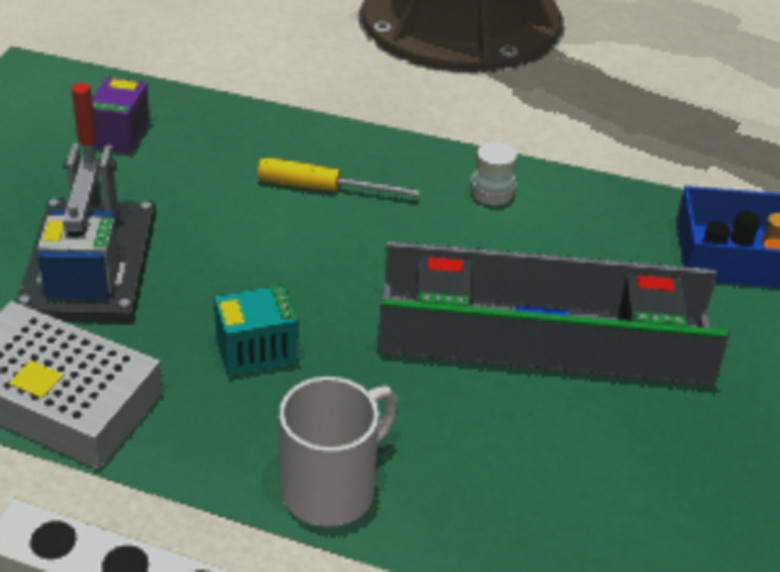

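```bash
cat > h.py <<'E'
from workcell import arm, claw, kinematics, eyes, job
import cv2, numpy as np
from scipy.spatial.transform import Rotation as Rot
def ray(n,uv,pose=None):
    i=eyes.camera_info(n)
    d=np.array([(uv[0]-i["cx"])/i["fx"],(uv[1]-i["cy"])/i["fy"],1.])
    if n!="wrist":
        R=np.array(i["R"]);t=np.array(i["t"]); return -R.T@t, R.T@d
    T=np.array(i["T_tool_cam"]); p,r=pose; Rw=Rot.from_rotvec(r).as_matrix()
    return Rw@T[:3,3]+p, Rw@T[:3,:3]@d
def onz(n,uv,z,pose=None):
    c,d=ray(n,uv,pose); return c+d*(z-c[2])/d[2]
def proj(n,X,pose=None):
    i=eyes.camera_info(n); X=np.atleast_2d(X).astype(float)
    if n!="wrist": c=X@np.array(i["R"]).T+np.array(i["t"])
    else:
        T=np.array(i["T_tool_cam"]); p,r=pose; Rw=Rot.from_rotvec(r).as_matrix()
        c=((X-p)@Rw-T[:3,3])@T[:3,:3]
    return np.c_[c[:,0]/c[:,2]*i["fx"]+i["cx"],c[:,1]/c[:,2]*i["fy"]+i["cy"]]
def ori(xdir):  # tool down, tool x along world yaw angle (rad)
    c,s=np.cos(xdir),np.sin(xdir)
    return Rot.from_matrix(np.array([[c,s,0],[s,-c,0],[0,0,-1.]])).as_rotvec()
def pose():
    s=arm.get_state(); return np.array(s["tool_pos"]),np.array(s["ee_rot"])
def frame(o,yaw,P):
    P=np.atleast_2d(P).astype(float); c,s=np.cos(yaw),np.sin(yaw)
    return P@np.array([[c,s,0],[-s,c,0],[0,0,1]])+np.array([o[0],o[1],o[2] if len(o)>2 else 0])
def st(msg=""):
    s=arm.get_state(); print(msg,round(s["time_s"],2),np.round(s["tool_pos"],1),np.round(s["contact_force"],1),round(s["grip_width"],3),np.round(s["joints"],2))
E
python3 - <<'E'
from h import *
for n,u in [("fix",(382,221)),("tray",(227,257)),("mug",(271,173)),("jar",(258,324)),("supply",(362,175)),("scr",(317,305)),("turq",(313,210)),("purple",(418,306))]:
    print(n,onz("top",u,0).round())
print("hinge",onz("top",(397,246),83),"term",onz("top",(373,219),69))
# plate corners in crop -> full, z=15
for c in [(457,125),(538,100),(580,215),(500,243)]:
    print(onz("top",(140+c[0]/2.1,150+c[1]/2.1),15).round())
# tray
print("tray",onz("scene",(425,299),0), "hinge sc",onz("scene",(258,228),83), "fixt term sc",onz("scene",(259,258),69))
s=arm.get_state(); print(s["joints"])
for yaw in np.arange(-180,180,30):
    for nm,p in [("fix",(430,-60,300)),("tray",(450,230,300))]:
        q=kinematics.inverse_kinematics(np.array(p,float),ori(np.radians(yaw))); print(yaw,nm,None if q is None else np.round(q,2))
E
```

```text
fix [ 619. -207.    0.]
tray [528. 217.   0.]
mug [761.  97.   0.]
jar [347. 132.   0.]
supply [ 750. -156.    0.]
scr [394. -26.   0.]
turq [654. -19.   0.]
purple [ 388. -295.    0.]
hinge [ 537.67586878 -234.14885748   83.        ] term [ 611.79493622 -176.33044552   69.        ]
[ 649. -140.   15.]
[ 681. -246.   15.]
[ 529. -294.   15.]
[ 495. -191.   15.]
tray [530.93468646 209.74460949   0.        ] hinge sc [ 516.71186259 -234.308469     83.        ] fixt term sc [ 608.91808477 -184.45232006   69.        ]
[-1.36759236  0.43449075  0.02504217  1.57319305 -0.0116031   1.13405025
 -0.07509829]
-180 fix [-0.73  0.05  0.81  1.98 -0.04  1.13  1.66]
-180 tray [-0.73  0.19  0.19  1.8  -0.04  1.15  1.04]
-150 fix [-0.72  0.05  0.79  1.98 -0.04  1.13  2.18]
-150 tray [-0.65  0.2   0.09  1.79 -0.02  1.16  1.54]
-120 fix [-0.61  0.05  0.67  1.97 -0.04  1.13  2.7 ]
-120 tray [-0.58  0.2   0.    1.78 -0.    1.16  2.04]
-90 fix None
-90 tray [-0.5   0.2  -0.09  1.78  0.02  1.16  2.54]
-60 fix [-1.05  0.06  1.16  1.99 -0.06  1.13 -2.47]
-60 tray [-1.51  0.37  1.28  1.84 -0.38  1.21 -2.73]
-30 fix [-1.05  0.06  1.16  1.99 -0.06  1.13 -1.95]
-30 tray [-1.46  0.32  1.17  1.84 -0.32  1.19 -2.28]
0 fix [-0.95  0.06  1.06  1.98 -0.05  1.13 -1.45]
0 tray [-1.17  0.22  0.73  1.83 -0.16  1.16 -1.96]
30 fix [-0.91  0.06  1.01  1.98 -0.05  1.13 -0.93]
30 tray [-1.1   0.21  0.64  1.82 -0.14  1.15 -1.46]
60 fix [-0.86  0.05  0.95  1.98 -0.05  1.13 -0.41]
60 tray [-1.03  0.2   0.54  1.82 -0.11  1.15 -0.97]
90 fix [-0.82  0.05  0.9   1.98 -0.05  1.13  0.1 ]
90 tray [-0.98  0.2   0.49  1.81 -0.1   1.15 -0.46]
120 fix [-0.77  0.05  0.85  1.98 -0.04  1.13  0.62]
120 tray [-0.9   0.2   0.39  1.81 -0.08  1.15  0.04]
150 fix [-0.75  0.05  0.83  1.98 -0.04  1.13  1.14]
150 tray [-0.82  0.19  0.29  1.8  -0.06  1.15  0.54]
```

```bash
python3 - <<'E'
from h import *
y=np.radians
def shoot(name,p,yaw):
    arm.movep(np.array(p,float),ori(y(yaw))); st(name)
    P=pose(); im=eyes.capture("wrist"); cv2.imwrite(f"pics/{name}.png",im[:,:,::-1]); np.save(f"{name}.npy",np.r_[P[0],P[1]])
    return P
P=shoot("w_tray",(430,185,330),13)
for t in ["tray","bay_pad","neighbour_a"]:
    print(t,[(np.round(q["at"],1).tolist(),round(q["score"],2)) for q in eyes.place_of("wrist",t)])
P=shoot("w_fix",(481,-253,310),18)
for t in ["unit","fixture","unit_terminals","clamp_hinge","clamp_grip"]:
    print(t,[(np.round(q["at"],1).tolist(),round(q["score"],2)) for q in eyes.place_of("wrist",t)])
st()
E
```

```text
w_tray 3.31 [429.8 185.9 329.9] [0.3 0.7 0.3] 0.997 [-1.13  0.1   0.68  1.85 -0.07  1.21 -1.76]
tray []
bay_pad [([312.2, 115.0], 0.64)]
neighbour_a [([383.0, 112.9], 0.87), ([236.3, 110.6], 0.75)]
w_fix 5.13 [ 481.6 -251.8  309.8] [0.4 0.2 0. ] 1.002 [-0.45  0.43  1.2   1.74 -0.42  1.26 -0.4 ]
unit [([316.7, 72.4], 0.9), ([320.6, 273.4], 0.65), ([18.2, 37.9], 0.48)]
fixture [([316.7, 72.5], 0.64)]
unit_terminals [([324.1, 272.6], 0.77), ([289.2, 59.2], 0.71), ([136.4, 207.5], 0.62)]
clamp_hinge []
clamp_grip [([315.9, 157.2], 0.8)]
 5.43 [ 481.2 -252.5  310. ] [ 0.4  0.1 -0.4] 1.0 [-0.44  0.43  1.2   1.74 -0.42  1.26 -0.4 ]
```

View pics/w_tray.png

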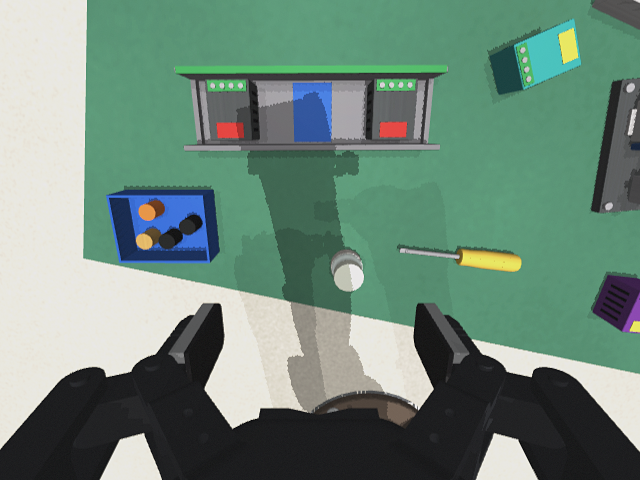

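View pics/w_fix.png

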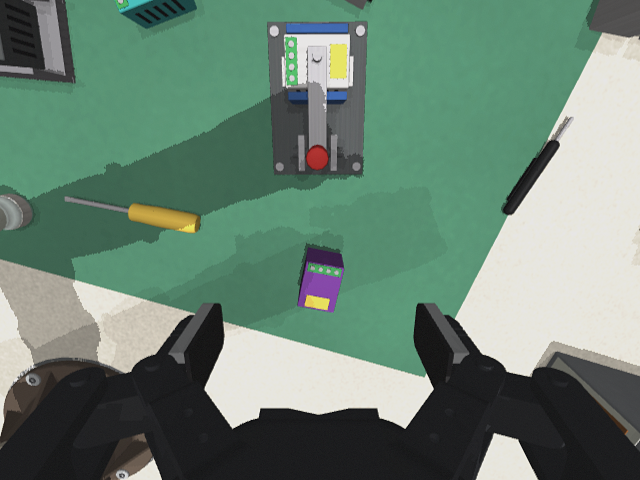

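```bash
python3 - <<'E'
import cv2
a=cv2.imread('pics/w_fix.png')
cv2.imwrite('pics/w_fixc.png',cv2.resize(a[10:190,255:380],None,fx=4,fy=3.3,interpolation=cv2.INTER_NEAREST)[:600])
a=cv2.imread('pics/w_tray.png')
cv2.imwrite('pics/w_trayc.png',cv2.resize(a[55:165,165:465],None,fx=2.6,fy=5,interpolation=cv2.INTER_NEAREST))
E
```

```text
(no output)
```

View pics/w_fixc.png

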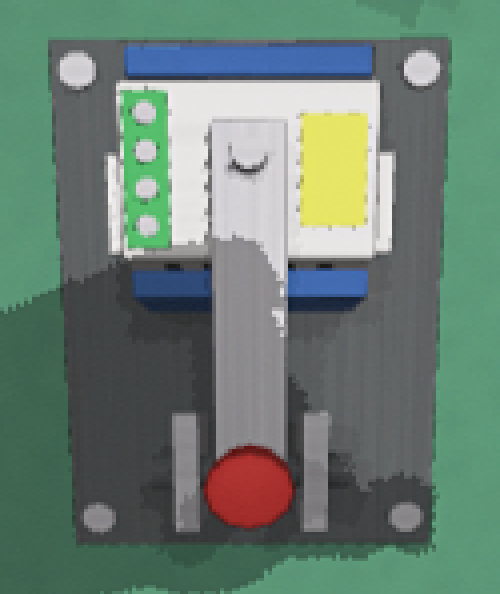

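View pics/w_trayc.png

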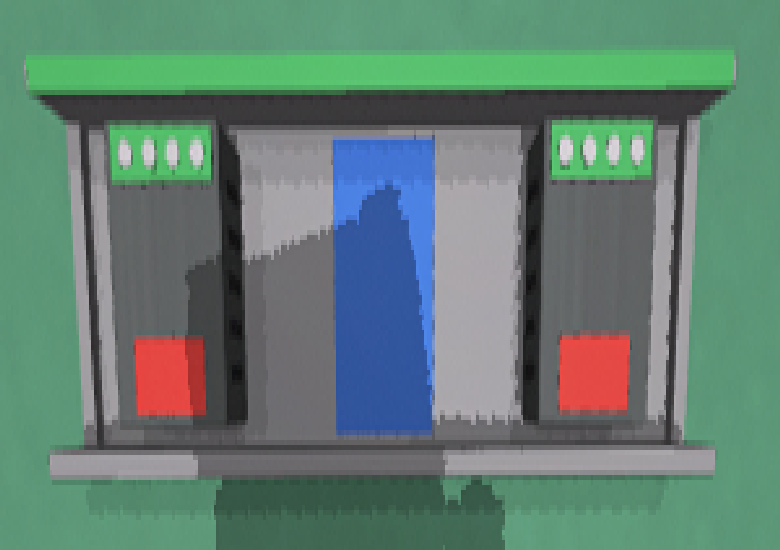

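```bash
cat > fit.py <<'E'
from h import *
from scipy.optimize import least_squares
def fit(cam,pts,uv,x0,pose=None):
    f=lambda v:(proj(cam,frame(v[:2],v[2],pts),pose)-np.array(uv)).ravel()
    r=least_squares(f,x0,loss='soft_l1'); print(np.round(r.x[:2],1),np.degrees(r.x[2]).round(2),"res",np.round(r.fun.reshape(-1,2),1).tolist()); return r.x
E
python3 - <<'E'
from fit import *
v=np.load("w_fix.npy"); P=(np.array([481.2,-252.5,310.0]),v[3:])
fx=fit("wrist",[(55,-50,15),(-55,-50,15),(55,115,15),(-55,115,15),(0,85,173)],[(267.5,22.1),(367.5,21.5),(274.5,175),(363,175),(317.2,157.3)],(619,-208,1.88),P)
un=fit("wrist",[(32,-24,69),(-32,-24,69),(32,24,69),(-32,24,69)],[(284.2,34.2),(350,34.2),(286,87.9),(348.5,88.5)],(619,-208,1.88),P)
v=np.load("w_tray.npy"); P=(v[:3],v[3:])
tr=fit("wrist",[(43,146,62),(43,-146,62),(37,146,62),(37,-146,62),(-43,146,62),(-43,-146,62),(35,24,4),(35,-24,4),(-35,24,4),(-35,-24,4)],[(174.6,66),(447.7,65),(175.4,73.6),(447.7,72),(184.2,150.6),(439.6,149.8),(292.7,83),(331.9,82.6),(294.2,141.6),(331.5,141.6)],(530,215,.23),P)
np.savez("est.npz",fx=fx,un=un,tr=tr)
# check in top cam
print(proj("top",frame(fx[:2],fx[2],[(55,-50,15),(-55,-50,15),(55,115,15),(-55,115,15)])).round(1).tolist(), [(140+a/2.1,150+b/2.1) for a,b in [(457,125),(538,100),(500,243),(580,215)]])
print(proj("top",frame(tr[:2],tr[2],[(35,24,4),(35,-24,4),(-35,24,4),(-35,-24,4)])).round(1).tolist())
E
```

```text
[ 619.  -206.8] 108.41 res [[-0.4, -0.3], [0.3, -0.2], [-0.5, -0.2], [-0.6, -0.6], [0.9, 1.7]]
[ 619.4 -206.2] 108.01 res [[-0.3, -0.4], [0.5, -0.2], [-0.7, 0.6], [0.5, 0.1]]
[529.1 216.3] 13.41 res [[-1.1, 0.7], [1.4, 0.6], [-1.1, -0.6], [0.7, -0.1], [-0.2, 0.2], [0.6, -0.1], [0.1, -0.4], [-0.2, -0.1], [0.1, 0.2], [-0.2, 0.1]]
[[357.1, 209.7], [395.2, 196.5], [378.2, 266.8], [416.9, 253.2]] [(357.6190476190476, 209.52380952380952), (396.1904761904762, 197.61904761904762), (378.0952380952381, 265.7142857142857), (416.1904761904762, 252.38095238095238)]
[[215.4, 246.1], [232.6, 241.7], [221.0, 270.9], [238.3, 266.5]]
```

```bash
python3 - <<'E'
from h import *
e=np.load("est.npz"); fx=e["fx"]; O=ori(fx[2]-np.pi/2)
F=lambda x,y,z: frame(fx[:2],fx[2],(x,y,z))[0]
claw.grip(0.0); print(arm.tcp_to_tips); st("shut")
arm.movep(F(0,45,240),O); st()
arm.servo_line(F(0,45,144),max_speed=200); st("down")
print(arm.servo_line(F(0,100,144),max_speed=80,threshold=30)); st("push1")
print(arm.servo_line(F(0,129,144),max_speed=80,threshold=30)); st("push2")
arm.dwell(0.2)
for n in ["scene","top"]:
    im=eyes.capture(n); cv2.imwrite(f"pics/{n}1.png",im[:,:,::-1])
a=cv2.imread('pics/scene1.png'); cv2.imwrite('pics/scene1c.png',cv2.resize(a[100:320,150:400],None,fx=3,fy=2.7))
E
```

```text
19.0
shut 6.2 [ 481. -253.  310.] [ 0.1 -0.3  0.7] 0.001 [-0.44  0.43  1.2   1.74 -0.42  1.26 -0.4 ]
 6.76 [ 576.2 -221.2  239.3] [-0.7  0.2  0.9] -0.004 [-0.38  0.62  1.07  1.66 -0.57  1.21 -0.43]
down 7.39 [ 576.5 -222.   145.6] [-0.6 -0.4  0.2] 0.004 [-0.33  0.7   0.98  1.76 -0.67  1.05 -0.35]
False
push1 8.22 [ 523.9 -238.5  144.1] [ 0.4 -0.2  0.5] -0.001 [-0.31  0.65  1.    1.87 -0.65  0.99 -0.28]
False
push2 8.73 [ 496.2 -247.7  144.1] [ 0.3 -0.1  0.2] 0.005 [-0.3   0.62  1.01  1.92 -0.64  0.96 -0.24]
```

View pics/scene1c.png

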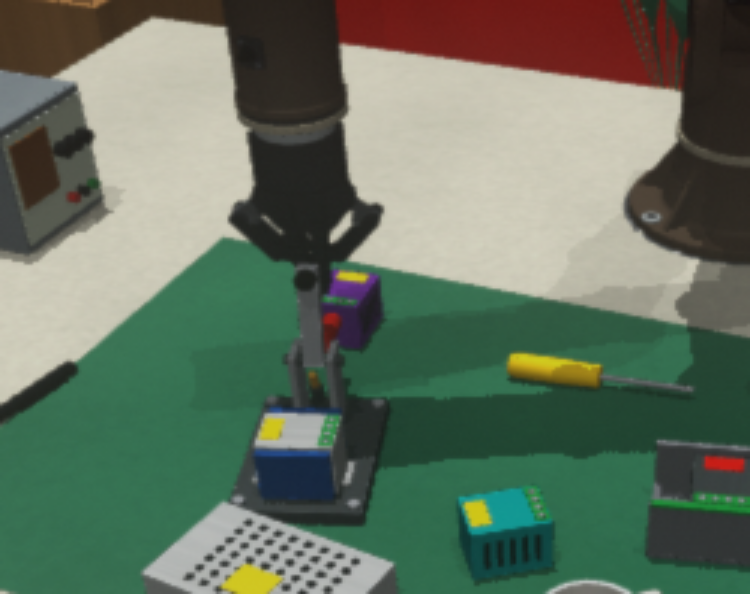

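```bash
python3 - <<'E'
from h import *
e=np.load("est.npz"); fx=e["fx"]; un=e["un"]; O=ori(un[2]-np.pi/2)
F=lambda x,y,z: frame(fx[:2],fx[2],(x,y,z))[0]
p=pose()[0]
arm.servo_line(np.array([p[0],p[1],240]),max_speed=250); st("up")
arm.movep(np.array([un[0],un[1],220]),O)
claw.grip(1.0); st("over")
print(arm.servo_line(np.array([un[0],un[1],105]),max_speed=200,threshold=25)); st()
P=pose(); im=eyes.capture("wrist"); cv2.imwrite("pics/w_g1.png",im[:,:,::-1]); 
im=eyes.capture("scene"); cv2.imwrite("pics/s_g1.png",cv2.resize(im[100:320,150:400,::-1],None,fx=3,fy=2.7))
E
```

```text
up 9.57 [ 497.1 -247.3  240.5] [ 0.5 -1.1  0.3] -0.003 [-0.39  0.51  1.13  1.82 -0.51  1.14 -0.34]
over 10.93 [ 619.4 -206.2  220. ] [-0.3 -0.1  0.4] 1.001 [-0.37  0.69  1.04  1.59 -0.62  1.23 -0.46]
False
 11.66 [ 619.9 -206.9  106. ] [ 0.  -0.4 -0.6] 0.999 [-0.32  0.8   0.94  1.7  -0.74  1.04 -0.38]
```

View pics/w_g1.png

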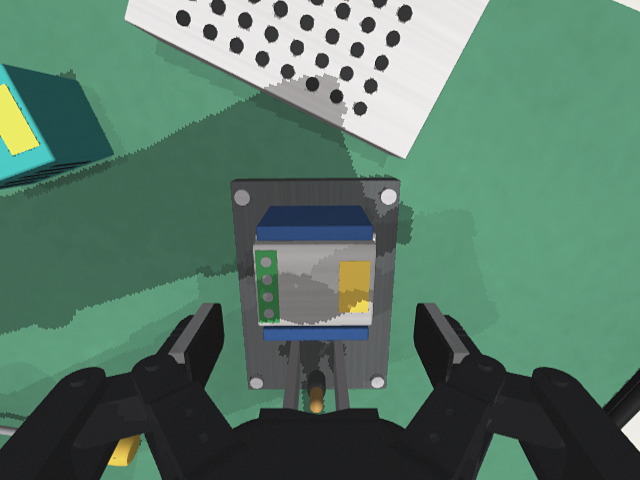

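View pics/s_g1.png

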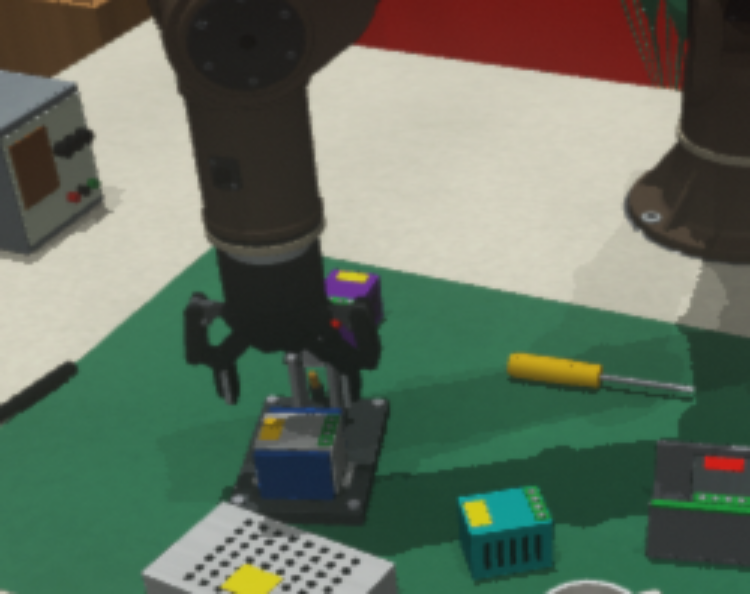

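```bash
python3 - <<'E'
from fit import *
P=pose(); print(np.round(P[0],1))
un=fit("wrist",[(32,-24,69),(-32,-24,69),(32,24,69),(-32,24,69)],[(254,243),(375.5,243),(258.5,326.5),(372,325.5)],(619,-208,1.88),P)
E
```

```text
[ 620.2 -206.9  106.7]
[ 620.7 -205. ] 108.19 res [[-1.8, 0.7], [1.8, 0.3], [-0.8, -0.8], [0.8, -0.2]]
```

```bash
python3 - <<'E'
from h import *
un=np.array([620,-205.7,np.radians(108.1)]); O=ori(un[2]-np.pi/2)
print(arm.servo_line(np.array([un[0],un[1],41]),ori=O,max_speed=90,threshold=15)); arm.dwell(.2); st("low")
claw.grip(0.0); arm.dwell(.2); st("gripped")
print(arm.servo_line(np.array([un[0],un[1],60]),max_speed=60)); st("lift")
arm.servo_line(np.array([un[0],un[1],190]),max_speed=150); st("high")
im=eyes.capture("wrist"); cv2.imwrite("pics/w_l1.png",im[:,:,::-1]); 
im=eyes.capture("scene"); cv2.imwrite("pics/s_l1.png",cv2.resize(im[100:320,150:400,::-1],None,fx=3,fy=2.7))
E
```

```text
False
low 12.82 [ 620.3 -205.9   41.6] [-0.6  0.2 -1. ] 1.0 [-0.28  0.87  0.87  1.74 -0.81  0.94 -0.32]
gripped 13.35 [ 620.2 -205.6   41.5] [-0.8  1.5  5.2] 0.738 [-0.28  0.87  0.87  1.74 -0.81  0.94 -0.32]
False
lift 13.82 [ 620.1 -205.7   60.2] [ 0.4 -0.1 -5.2] 0.743 [-0.29  0.85  0.89  1.73 -0.79  0.97 -0.34]
high 14.83 [ 619.5 -205.2  188.9] [-0.1 -0.2 -4.9] 0.743 [-0.36  0.72  1.02  1.63 -0.65  1.17 -0.44]
```

View pics/w_l1.png

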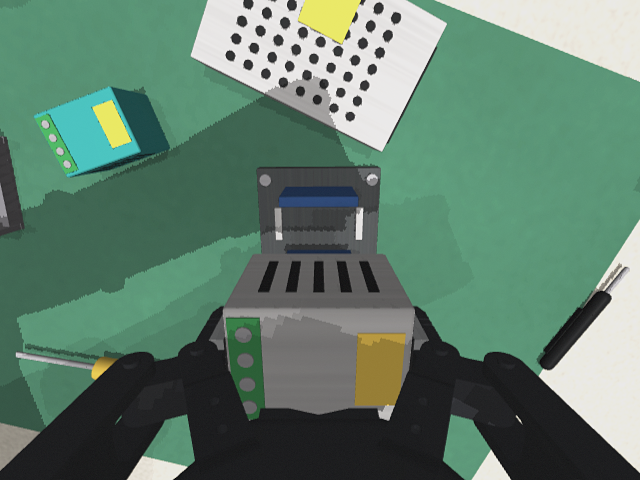

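View pics/s_l1.png

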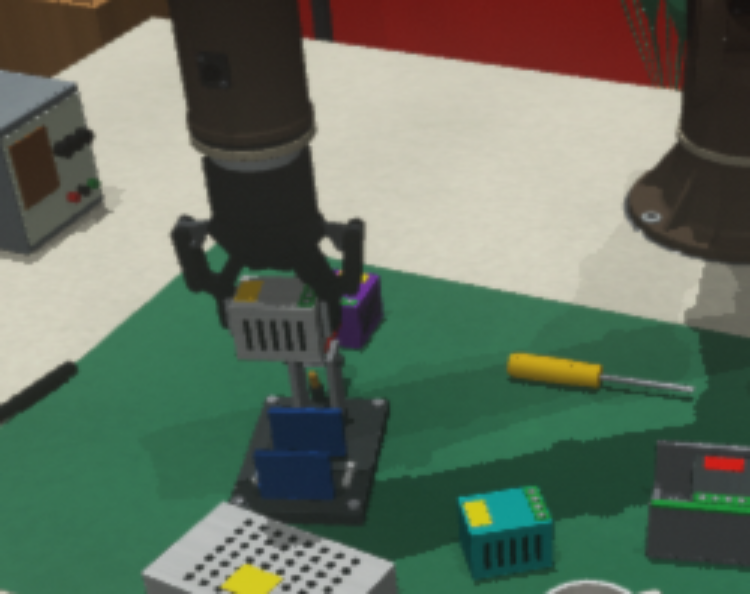

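```bash
python3 - <<'E'
from h import *
m=np.radians(60); S=np.array([515.,-45.])
arm.movep(np.r_[S,190],ori(m-np.pi/2)); st("over")
arm.servo_line(np.r_[S,36],max_speed=150); arm.dwell(.15); st("near")
print(arm.servo_line(np.r_[S,23],max_speed=25,threshold=6)); st("down")
claw.grip(1.0); arm.dwell(.2); st("rel")
p=pose()[0]
arm.servo_line(np.r_[p[:2],150],max_speed=180); st("up")
# move back for view
b=S-70*np.array([np.cos(m-np.pi/2),np.sin(m-np.pi/2)])
arm.movep(np.r_[b,200],ori(m-np.pi/2)); arm.dwell(.1)
P=pose(); im=eyes.capture("wrist"); cv2.imwrite("pics/w_sd.png",im[:,:,::-1]); np.save("w_sd.npy",np.r_[P[0],P[1]])
print([(np.round(q["at"],1).tolist(),round(q["score"],2)) for q in eyes.place_of("wrist","unit")])
st()
cv2.imwrite("pics/w_sdc.png",cv2.resize(im[40:280,180:460,::-1],None,fx=2.5,fy=2.5,interpolation=cv2.INTER_NEAREST))
E
```

```text
over 15.91 [515.6 -45.5 190.2] [-0.5 -0.5 -4.9] 0.742 [-0.81  0.54  1.16  1.97 -0.58  1.02 -1.47]
near 17.23 [515.5 -44.9  36.7] [-0.2 -0.3 -4.6] 0.741 [-0.62  0.72  0.89  2.09 -0.86  0.74 -1.26]
True
down 17.66 [515.1 -44.9  26.4] [-1.5  0.9  8.2] 0.746 [-0.6   0.74  0.87  2.1  -0.88  0.73 -1.24]
rel 18.22 [514.3 -44.5  25.8] [-0.7 -0.2 -0.3] 0.999 [-0.6   0.74  0.87  2.1  -0.88  0.73 -1.24]
up 19.06 [513.8 -44.1 149.2] [ 0.7 -0.4 -1.2] 1.003 [-0.76  0.58  1.1   2.01 -0.65  0.95 -1.42]
[([615.0, 138.8], 0.66), ([217.2, 25.3], 0.64), ([361.8, 260.3], 0.63), ([319.2, 143.9], 0.55)]
 19.71 [454.7 -10.5 199.5] [-0.7  0.2  0.4] 1.0 [-1.03  0.42  1.26  2.1  -0.49  0.97 -1.59]
```

View pics/w_sd.png

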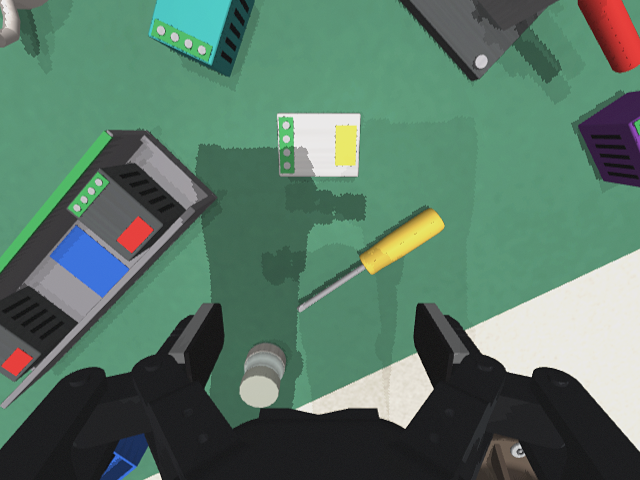

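View pics/w_sdc.png

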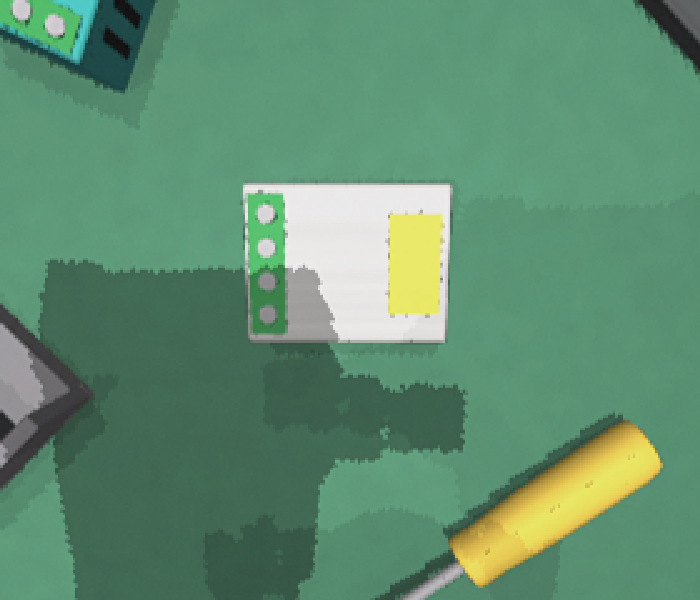

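```bash
python3 - <<'E'
from fit import *
v=np.load("w_sd.npy"); P=(v[:3],v[3:])
un=fit("wrist",[(32,-24,54),(-32,-24,54),(32,24,54),(-32,24,54)],[(277.2,113.6),(360.4,113.6),(279.6,176.8),(358,176.8)],(515,-45,1.05),P)
O=ori(un[2])
arm.movep(np.r_[un[:2],150],O); st("over")
e=np.load("est.npz");tr=e["tr"]
q=kinematics.inverse_kinematics(np.r_[tr[:2],120],ori(tr[2])); print(np.round(q,2))
print(arm.servo_line(np.r_[un[:2],30],max_speed=110,threshold=15)); arm.dwell(.2); st("low")
claw.grip(0.0); arm.dwell(.2); st("gripped")
print(arm.servo_line(np.r_[un[:2],150],max_speed=120)); arm.dwell(.1); st("lift")
P=pose(); im=eyes.capture("wrist"); cv2.imwrite("pics/w_l2.png",im[:,:,::-1])
np.save("un2.npy",un)
E
```

```text
[514.5 -45.6] 60.06 res [[-0.6, -0.4], [0.7, -0.4], [-0.7, 0.5], [0.7, 0.5]]
over 20.98 [514.4 -45.9 149.8] [ 0.5 -0.2  0.1] 1.002 [-0.48  0.42  0.62  1.99 -0.33  0.83 -0.2 ]
[-1.01  0.59  0.79  1.9  -0.54  0.88 -1.29]
False
low 22.42 [514.8 -45.5  30.5] [ 0.4  0.  -0.4] 1.004 [-0.36  0.6   0.47  2.08 -0.5   0.57 -0.05]
gripped 23.06 [514.7 -45.6  30.3] [-0.5  0.3  5.7] 0.557 [-0.36  0.6   0.47  2.08 -0.5   0.57 -0.05]
False
lift 24.31 [513.9 -45.6 149.3] [ 0.1 -0.3 -4.2] 0.553 [-0.48  0.42  0.63  1.99 -0.33  0.83 -0.19]
```

View pics/w_l2.png

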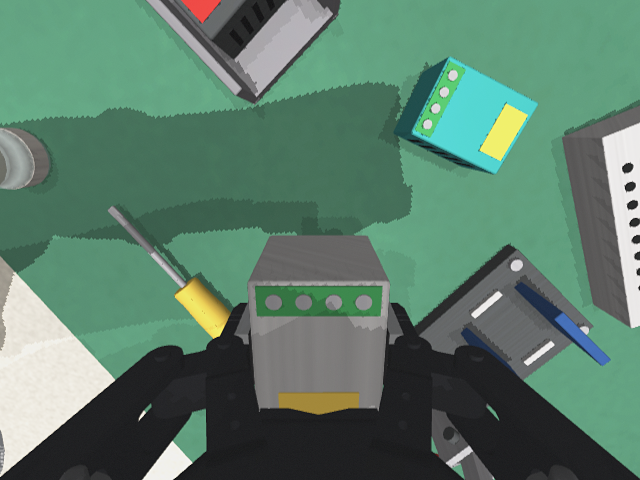

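```bash
python3 - <<'E'
from fit import *
P=pose(); Rw=Rot.from_rotvec(P[1]).as_matrix()
for off in [-2,0,2]:
    pts=np.array([(32+off,-24,-23.6),(32+off,24,-23.6),(-32+off,-24,-23.6),(-32+off,24,-23.6)])
    print(off,proj("wrist",pts@Rw.T+P[0],P).round(1).tolist())
e=np.load("est.npz");tr=e["tr"]
arm.movep(np.r_[tr[:2],190],ori(tr[2])); st("over")
arm.servo_line(np.r_[tr[:2],115],max_speed=120); arm.dwell(.2); st("near")
P=pose(); im=eyes.capture("wrist"); cv2.imwrite("pics/w_t2.png",im[:,:,::-1]); np.save("w_t2.npy",np.r_[P[0],P[1]])
im=eyes.capture("scene"); cv2.imwrite("pics/s_t2.png",cv2.resize(im[170:350,320:540,::-1],None,fx=3.3,fy=3.3))
E
```

```text
-2 [[247.5, 288.0], [392.3, 288.0], [258.2, 436.5], [380.9, 436.3]]
0 [[247.1, 282.5], [392.7, 282.5], [258.0, 432.5], [381.2, 432.4]]
2 [[246.7, 277.0], [393.1, 276.9], [257.7, 428.5], [381.5, 428.4]]
over 25.44 [529.2 214.9 189.8] [-0.  -0.8 -4.4] 0.552 [-1.07  0.51  0.85  1.83 -0.45  1.01 -1.37]
near 26.42 [529.6 216.5 115.8] [ 0.4 -0.4 -5.2] 0.555 [-1.01  0.6   0.77  1.9  -0.54  0.87 -1.29]
```

View pics/w_t2.png

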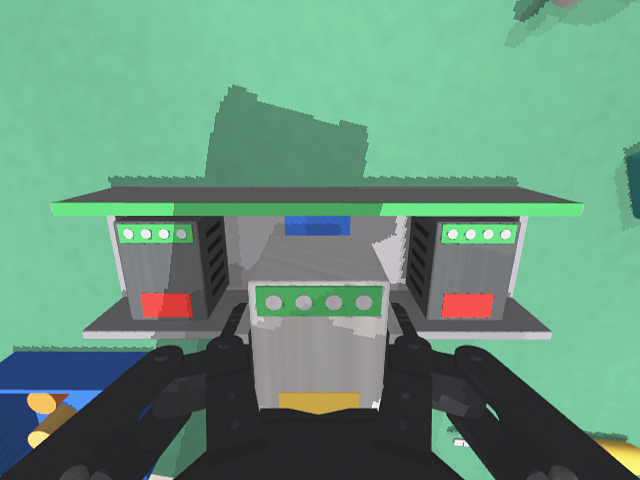

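View pics/s_t2.png

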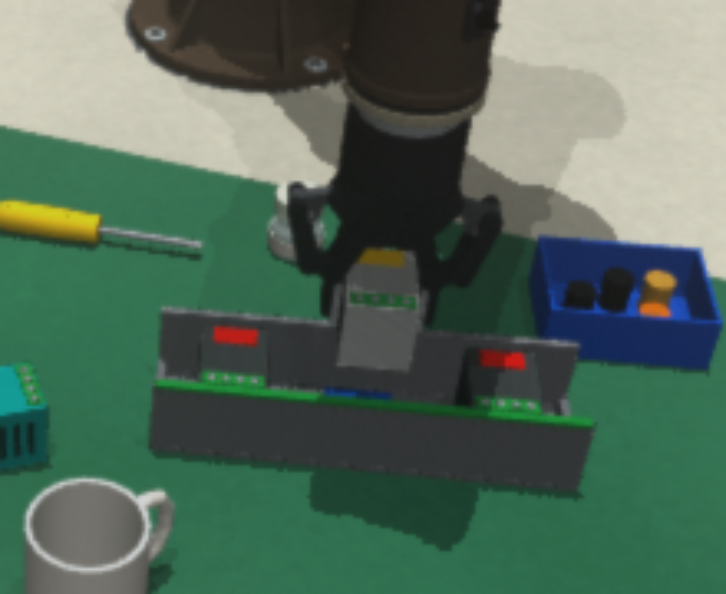

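```bash
python3 - <<'E'
import cv2
a=cv2.imread('pics/w_t2.png')
cv2.imwrite('pics/w_t2a.png',cv2.resize(a[180:345,40:180],None,fx=3.6,fy=3.6,interpolation=cv2.INTER_NEAREST))
cv2.imwrite('pics/w_t2b.png',cv2.resize(a[180:345,460:600],None,fx=3.6,fy=3.6,interpolation=cv2.INTER_NEAREST))
E
```

```text
(no output)
```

View pics/w_t2a.png

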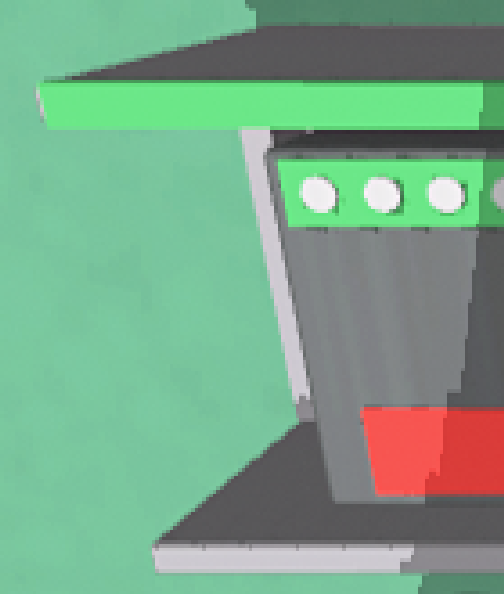

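View pics/w_t2b.png

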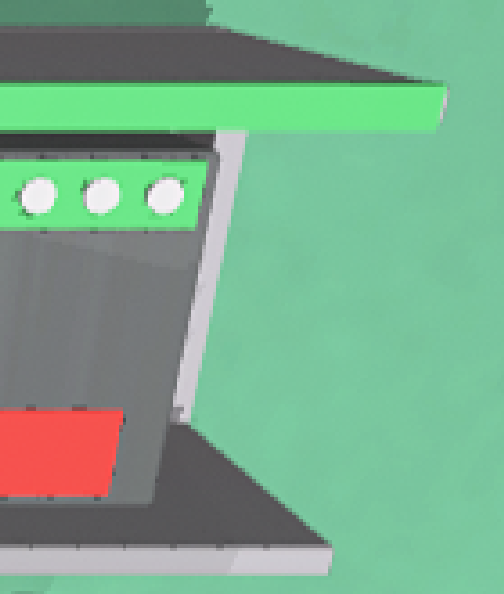

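```bash
python3 - <<'E'
from fit import *
v=np.load("w_t2.npy"); P=(v[:3],v[3:]); print(P[0])
fit("wrist",[(43,146,62),(43,-146,62),(37,146,62),(37,-146,62),(-37,146,62),(-37,-146,62),(-43,146,62),(-43,-146,62)],[(51.1,202.8),(583.9,203.6),(53.3,215.8),(581.7,216.4),(83.1,331.1),(551.7,331.4),(83.1,339.2),(551.4,339.4)],(530,215,.23),P)
fit("wrist",[(32,44,58),(32,140,58-0),(32,-68,58),(32,-116,58)],[(0,0)]*4,(530,215,.23),P) if 0 else None
E
```

```text
[529.62055192 216.45283789 115.77306142]
[528.9 216.6] 13.36 res [[-3.1, 0.7], [2.8, 0.6], [-2.6, -1.5], [2.3, -1.4], [-2.8, 0.7], [2.6, 0.8], [-0.7, 1.0], [0.8, 1.1]]
```

```bash
python3 - <<'E'
from h import *
T=np.array([529.6,216.6]); O=ori(np.radians(13.38))
print(arm.servo_line(np.r_[T,70],ori=O,max_speed=80,threshold=15)); st()
print(arm.servo_line(np.r_[T,42],max_speed=60,threshold=12)); arm.dwell(.15); st("near")
print(arm.servo_line(np.r_[T,30],max_speed=20,threshold=6)); st("down")
s=arm.get_state(); print(np.round(s["moment"],2))
E
```

```text
False
 27.23 [529.8 216.4  70. ] [-0.4  0.4 -4.7] 0.554 [-0.96  0.66  0.72  1.93 -0.61  0.78 -1.24]
False
near 28.0 [529.9 216.6  42.3] [ 0.7 -0.2 -5.2] 0.553 [-0.94  0.69  0.68  1.94 -0.64  0.73 -1.21]
True
down 28.45 [529.6 216.7  34.4] [-1.4  0.5  7.7] 0.556 [-0.93  0.71  0.67  1.95 -0.66  0.72 -1.2 ]
[-0.11  0.27  0.02]
```

```bash
python3 - <<'E'
from h import *
claw.grip(0.8); arm.dwell(.2); st("rel")
p=pose()[0]
arm.servo_line(np.r_[p[:2],70],max_speed=60,threshold=10); arm.servo_line(np.r_[p[:2],200],max_speed=180); st("up")
yaw=np.radians(13.4); b=np.array([529,216.5])-100*np.array([np.cos(yaw),np.sin(yaw)])
arm.movep(np.r_[b,270],ori(yaw)); arm.dwell(.15)
P=pose(); im=eyes.capture("wrist"); cv2.imwrite("pics/w_f.png",im[:,:,::-1]); np.save("w_f.npy",np.r_[P[0],P[1]])
cv2.imwrite("pics/w_fc.png",cv2.resize(im[50:210,150:480,::-1],None,fx=2.4,fy=3.6,interpolation=cv2.INTER_NEAREST)[:600])
im=eyes.capture("scene"); cv2.imwrite("pics/s_f.png",im[:,:,::-1]); st()
E
```

```text
rel 28.99 [528.7 216.6  33.5] [ 0.4 -0.6 -0.8] 0.799 [-0.93  0.71  0.67  1.95 -0.66  0.72 -1.2 ]
up 30.62 [528.  216.6 199. ] [-0.8 -0.   0.9] 0.804 [-1.08  0.5   0.86  1.82 -0.44  1.03 -1.38]
 31.43 [432.1 193.2 269.4] [-0.1  0.2  1.1] 0.799 [-1.36  0.23  1.01  1.95 -0.22  1.08 -1.59]
```

View pics/w_fc.png

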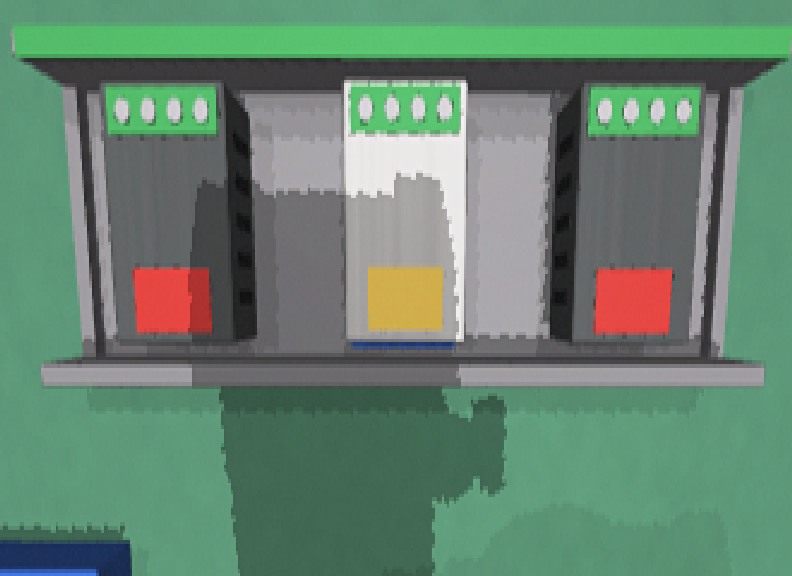

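View pics/s_f.png

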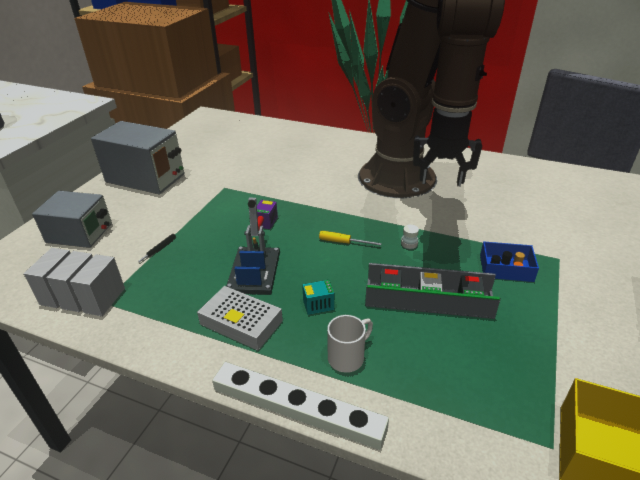

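```bash
python3 - <<'E'
from fit import *
v=np.load("w_f.npy"); P=(v[:3],v[3:])
pts=[(32,24,58),(32,-24,58),(-32,24,58),(-32,-24,58)]
g=lambda L:[(a/2.4+150,b/3.6+50) for a,b in L]
A=fit("wrist",pts,g([(343,80),(467,80),(347,341),(465,341)]),(529,216,.23),P)
B=fit("wrist",pts,g([(102,83),(221,83),(118,341),(232,341)]),(509,306,.23),P)
C=fit("wrist",pts,g([(585,83),(705,83),(573,341),(691,341)]),(549,127,.23),P)
y=np.radians(13.4); R=np.array([[np.cos(y),np.sin(y)],[-np.sin(y),np.cos(y)]])
for X in (A,B,C): print((R@(X[:2]-[529,216.5])).round(1))
E
```

```text
[529.6 215.5] 13.67 res [[-0.4, -0.2], [0.6, -0.4], [-0.2, 0.5], [0.1, 0.2]]
[507.6 305.8] 13.41 res [[-2.0, -0.7], [1.2, -0.6], [-0.8, 0.8], [1.2, 0.9]]
[550.5 126.5] 13.71 res [[-1.0, -0.5], [1.7, -0.7], [-0.2, 0.9], [0.0, 0.6]]
[ 0.4 -1.1]
[-0.1 91.9]
[  0.  -92.5]
```

Within about 1 mm and 0.3° of the bay centre. The clamp is open and the bystanders are unmoved, so I'm handing in.

```bash
python3 - <<'E'
from h import *
st(); print(job.close_job())
E
```

```text
31.43 [432.1 193.2 269.4] [-0.1  0.2  1.1] 0.799 [-1.36  0.23  1.01  1.95 -0.22  1.08 -1.59]
the job is handed in; nothing more can be done
None
```

The job is done and handed in at about 31 s of robot time, well under the 72 s limit. I pushed the red handle back until the clamp arm flipped up. Then I lifted the module out by its ends, stood it upright on a clear spot on the table, took it again by its long sides and set it down in the tray's middle bay.

- **Placement:** the last wrist picture put the module about 1 mm and 0.3° from the bay centre, upright and level with its neighbours. Its green terminals are on the green-striped side, and the force reading and tool height both showed it standing on the tray floor.
- **Clamp and surroundings:** the last scene picture showed the clamp still open and the other things looking where they started. The neighbours measured within 0.5 mm along the tray, and within about 0.1 mm across it, of their bay centres.
- **Forces:** the readings I took stayed under 10 N, but I only sampled them at the end of each move.
- **Checks that disagreed:** the module detector sometimes reported the purple and turquoise look-alikes, so I measured poses from corners read off the pictures. Repeat measurements agreed to about 2 mm.

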